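# Wipe the old gasket pieces off a gearbox end plate

## Robot

A 6-joint arm with a two-finger parallel gripper is mounted at the origin on the work surface. World frame = base frame: x ahead of the robot, y to its left, z up, the work surface at z = 0. Lengths are in m, angles in rad, forces in N, time in s.
With the tool pointing down it reaches from about 0.4 to 0.925 m from the base axis. Payload 12.5 kg.
Tool frame: the origin (TCP) lies midway between the tips of the shut fingers; the grasp point (between the pads) lies 19 mm behind it; x points along the fingers, z is the direction in which the jaws open and shut, and the axes are right-handed (so a half turn about x gives the same grasp; the last joint's range is limited). The gripper opens to 95 mm and grips with 3 to 60 N. Pads are 20 mm wide; open, the fingers measure 119 mm over their backs; the gripper's body (75 mm by 180 mm) begins 59 mm behind the grasp point.
Start: joints at [1.18, 0.491, 1.559, -0, 1.092, -0.106], TCP at [0.176, 0.6, 0.215] pointing down, gripper open.
Joint ranges: [-3.1, 3.1], [-0.84, 2.19], [0.05, 2.79], [-1.13, 4.28], [0.06, 2.93], [-2.69, 2.69]. Speed limits (rad/s): [2.22, 2.22, 2.79, 3.14, 3.14, 3.14].

## Interface

Orientations are given as a unit quaternion [w, x, y, z].
In Python, from cell import get_state, eyes, r gives the robot as it stands.
- The arm moves only by the tool arm_command, never from a script. Its argument "deltas" is a list of rows, each an object of numbers: "x", "y", "z": the shift along the tool's x, y, z in cm; "twist": the turn about the tool's x in rad; "claw": the finger opening in cm, from 0 to 9.51. A call has 1 to 5 rows; each row shifts and turns the pose as measured when the row begins, along the tool's axes as they then stand; what a row does not reach is not made up. A row lasts 1/8 s, in which the tool goes at most 62.5 mm and 10.7 degrees, less where a joint would pass 70% of its speed; a pose out of reach is approached as far as the arm can. A call with a gripper value outside its range is refused whole. The fingers move at their own pace and stop on an object; the grip force is fixed at half the most. Time passes only in rows, so rows that do not move let the fingers close. It gives the time, the measured TCP pose, the force and the opening at its end, in the units of the state.
- get_state(): the state, without advancing time (a new reading comes with each control period).
- eyes.get_image(name): name is "scene" or "top" or "wrist"; returns a dict with "img" (400x640x3 uint8, red, green, blue), "range_z" (400x640 float32, m along the optical axis (not along the pixel's ray), 0 where there is no reading), "mtx" (3x3 intrinsics, pixels), "k1" (the pictures are not rectified: a ray, as slopes to the right and down, at radius r is drawn at 1 + k1 r^2 times it, then the intrinsics apply), "camera_from_world" (4x4, takes a point from world to camera coordinates); the wrist camera has in their place "tool_from_camera" (4x4, takes a point from camera to tool coordinates, whose origin is the TCP and whose axes are the tool frame's). Camera axes: x right, y up, looking along -z (the intrinsics and any distortion apply to the point x, -y, -z); pixel columns grow to the right and rows downward; lengths in m; the calibration is good to about 2 mm. A picture is of the moment at which its call begins: read the wrist's pose just before it.
- r.close_job(): hands the job in, once; it reports no verdict.
The state is a dict: "clock": time; "qpos": joint angles; "joint_vel": joint speeds; "joint_efforts": joint torques, N m; "eef_pos": TCP position; "orientation": TCP orientation; "wrist_force": force on the tool from outside, world axes, zero at the start; "moment": the same for the moment, N m; "grip_width": opening from 0.0 (shut) to 1.0 (fully open).
Only numpy, scipy, OpenCV 4.12 (cv2) and the standard library are available. Lean on these libraries where they do the work, as an engineer would, in place of code of your own. Each camera call takes 0.05 s, during which the arm holds its last target.

## Task

Take the scraper block from its mat and wipe the five loose pieces of old cork gasket off the end plate's face into the empty drip pan tucked under its end: wipe lightly, let no piece drop into the bores, and touch the pieces only with the scraper, not with the gripper. Then stand the scraper upright on its mat again and leave the other things on the bench as they lie.

Things in the scene. Friction and masses are not known exactly. Their poses are not given: they have to be found in the camera images.
- end_plate: aluminium gearbox end plate, 220 mm along its x, 280 mm along its y, 15 mm thick, fixed on two bars; its flat gasket face is up, 55 mm above the bench. Origin: on the bench under the plate's centre; z up. Pieces lie within x = -110 to +15 mm of it; the bores take up x = 27 to 99 mm; two bolt heads at x = 112, y = +-105 mm stand 9 mm above the face, nothing else does
- face (a point): point on the gasket face (top of the plate, height 55 mm) in the middle of the strip, along y, where the gasket pieces lie: x = -47, y = 0 mm of end_plate, axes like end_plate's
- main_bore (a point): centre of the mouth of the large bore, 72 mm in diameter, open right through
- small_bore (a point): centre of the mouth of the small bore, 44 mm in diameter, open right through
- drip_pan: empty open sheet-steel pan, 180 mm along its x, 150 mm along its y, 32 mm high, walls 3 mm, fixed. It stands at one or the other end (+y or -y) of the end plate, square to it and centred on the strip with the pieces, 25 mm of it tucked under the plate, so that what goes over that end drops in. Origin: centre of its underside; z up
- bolt_tray: tray of the same size as the drip pan, fixed in the same way at the other end of the end plate, filled with the cover bolts (nothing in it higher than 32 mm). Not for the gasket pieces. Origin: centre of its underside
- mat: black rubber tool mat, 200 mm along its x, 130 mm along its y, 4 mm thick, fixed flat on the bench; the scraper's place. Origin: centre of its underside on the bench; z up
- scraper: scraper block, standing upright on the mat: flat white nylon shoe 130 mm along x, 40 mm along y, 12 mm high; wooden back 30 mm wide up to 30 mm; on it an upright wooden grip 90 mm along x, 26 mm along y, from 30 to 80 mm above the underside. About 0.2 kg. It wipes with its long sides, moving along its y, either way. Origin: centre of the underside; z up
- chip1: loose broken piece of old hard cork gasket, straight strip 55 x 18 mm, 6 mm thick, about 12 g, lying flat on the end plate's face. Origin: near its middle, on its underside
- chip2: loose broken piece of old hard cork gasket, straight strip 48 x 20 mm, 6 mm thick, about 12 g, lying flat on the end plate's face. Origin: near its middle, on its underside
- chip3: loose broken piece of old hard cork gasket, L-shaped corner piece, 46 mm leg and 29 mm leg, 6 mm thick, about 12 g, lying flat on the end plate's face. Origin: near its middle, on its underside
- chip4: loose broken piece of old hard cork gasket, slightly curved strip about 55 x 18 mm, 6 mm thick, about 12 g, lying flat on the end plate's face. Origin: near its middle, on its underside
- chip5: loose broken piece of old hard cork gasket, ragged strip 50 x 22 mm, 6 mm thick, about 12 g, lying flat on the end plate's face. Origin: near its middle, on its underside
- gear: loose helical gear lying flat, 100 mm across, 40 mm high; a bystander. Origin: on its underside
- small_gear: loose helical gear lying flat beyond the end plate, 76 mm across, 44 mm high; a bystander. Origin: on its underside
- synchro_ring: loose toothed brass ring lying flat in front on the left, about 85 mm across, 12 mm high; a bystander. Origin: on its underside
- screwdriver: loose screwdriver, 210 mm long, lying in front of the end plate; a bystander. Origin: on its underside
- mallet: loose rubber mallet, about 255 mm long and 50 mm high, lying beyond the end plate; a bystander. Origin: under the head's centre
- bearing_race: loose steel ring, 62 mm across, 18 mm high, lying in front on the right; a bystander. Origin: on its underside
There are look-alikes about, which are no part of the job. There is more than one size of the scraper; the job needs the middle-sized.

How it is judged:
At the end, for the whole second after the job is handed in: All five gasket pieces lie inside the drip pan, at rest, their middles less than 40 mm above the bench; the scraper stands upright (within 0.1 rad) on the mat, its middle within 60 mm (along the mat) and 50 mm (across) of the mat's centre, at rest (x of chip1 in the frame of drip_pan between -0.092 and 0.092 m and y of chip1 in the frame of drip_pan between -0.077 and 0.077 m and z of each of chip1, chip2, chip3, chip4, chip5 in the frame of drip_pan below 0.04 m and linear speed of each of chip1, chip2, chip3, chip4, chip5 below 0.03 m/s and x of chip2 in the frame of drip_pan between -0.092 and 0.092 m and y of chip2 in the frame of drip_pan between -0.077 and 0.077 m and x of chip3 in the frame of drip_pan between -0.092 and 0.092 m and y of chip3 in the frame of drip_pan between -0.077 and 0.077 m and x of chip4 in the frame of drip_pan between -0.092 and 0.092 m and y of chip4 in the frame of drip_pan between -0.077 and 0.077 m and x of chip5 in the frame of drip_pan between -0.092 and 0.092 m and y of chip5 in the frame of drip_pan between -0.077 and 0.077 m and x of scraper in the frame of mat between -0.06 and 0.06 m and y of scraper in the frame of mat between -0.05 and 0.05 m and z of scraper in the frame of mat below 0.009 m and angle between scraper's own z axis and vertical below 0.1 rad and linear speed of scraper below 0.02 m/s); the robot touches nothing.
It fails at once if a gasket piece drops into a bore of the end plate ((horizontal distance between chip1 and main_bore below 0.036 m and height (world z) of chip1 below 0.05 m) or (horizontal distance between chip1 and small_bore below 0.022 m and height (world z) of chip1 below 0.05 m) or (horizontal distance between chip2 and main_bore below 0.036 m and height (world z) of chip2 below 0.05 m) or (horizontal distance between chip2 and small_bore below 0.022 m and height (world z) of chip2 below 0.05 m) or (horizontal distance between chip3 and main_bore below 0.036 m and height (world z) of chip3 below 0.05 m) or (horizontal distance between chip3 and small_bore below 0.022 m and height (world z) of chip3 below 0.05 m) or (horizontal distance between chip4 and main_bore below 0.036 m and height (world z) of chip4 below 0.05 m) or (horizontal distance between chip4 and small_bore below 0.022 m and height (world z) of chip4 below 0.05 m) or (horizontal distance between chip5 and main_bore below 0.036 m and height (world z) of chip5 below 0.05 m) or (horizontal distance between chip5 and small_bore below 0.022 m and height (world z) of chip5 below 0.05 m)).
It fails at once if the gripper or arm touches a gasket piece (more than 0.5 N) (contact force between any of the fingers, the arm and chip1 above 0.5 N or contact force between any of the fingers, the arm and chip2 above 0.5 N or contact force between any of the fingers, the arm and chip3 above 0.5 N or contact force between any of the fingers, the arm and chip4 above 0.5 N or contact force between any of the fingers, the arm and chip5 above 0.5 N).
It fails at once if the scraper is pressed hard on the plate (more than 40 N) (contact force between scraper and end_plate above 40 N).
It fails at once if a bystander on the bench is moved by more than 20 mm (distance of any of gear, small_gear, synchro_ring, screwdriver, mallet, bearing_race from where it was at the start of the episode above 0.02 m).
It also fails if it takes over 56 s, if anything falls off the work surface, if the arm or the gripper's body presses on something with over 40 N, if the wrist force passes 120 N, or if a joint passes its speed limit or range.

## Working session

There is one attempt and no reset: what is moved stays moved. The work goes in short steps, Python scripts to look and compute and a tool call to move; the robot and the scene stay as the last step left them, time stands still between calls to the robot, and variables do not carry over. Pictures are saved under pics/ and viewed, and the job is handed in when it is done.

Besides the shell and the picture viewer there is one more tool, called after "Request:" as name(argument=value, ...) on one line, values as JSON. arm_command: Moves the arm, as the interface text tells. Its arguments: {"type":"object","properties":{"deltas":{"type":"array"}},"required":["deltas"]}

```bash
ls; mkdir -p pics; cat > h.py <<'E'
import numpy as np, cv2
from cell import get_state, eyes, r
from scipy.spatial.transform import Rotation as R
def Rt(q): return R.from_quat([q[1],q[2],q[3],q[0]]).as_matrix()
def cam(name):
    s=get_state(); d=eyes.get_image(name)
    if name=="wrist":
        T=np.eye(4);T[:3,:3]=Rt(s['orientation']);T[:3,3]=s['eef_pos']
        d['wfc']=T@np.array(d['tool_from_camera'])
    else: d['wfc']=np.linalg.inv(np.array(d['camera_from_world']))
    return d
def slopes(d,uv):
    k=float(d['k1']);m=np.array(d['mtx'],float)
    p=np.array(uv,float).reshape(-1,1,2)
    return cv2.undistortPoints(p,m,np.array([k,0,0,0,0.]),None,None,None).reshape(-1,2)
def plane(d,uv,z):
    s=slopes(d,uv); ray=np.c_[s[:,0],-s[:,1],-np.ones(len(s))]@d['wfc'][:3,:3].T
    o=d['wfc'][:3,3]; t=(z-o[2])/ray[:,2]
    return o+ray*t[:,None]
def cloud(d):
    vv,uu=np.mgrid[0:400,0:640]
    s=slopes(d,np.c_[uu.ravel(),vv.ravel()]); z=d['range_z'].ravel()
    P=np.c_[s[:,0]*z,-s[:,1]*z,-z]@d['wfc'][:3,:3].T+d['wfc'][:3,3]
    P[z==0]=np.nan
    return P.reshape(400,640,3)
def save(d,n): cv2.imwrite('pics/'+n+'.png',d['img'][:,:,::-1])
E
python3 - <<'E'
from h import *
for n in ('scene','top'):
    d=cam(n); save(d,n+'0'); np.savez(n+'0.npz',**{k:v for k,v in d.items()})
    print(n,d['wfc'][:3,3],d['k1'],d['mtx'])
s=get_state(); print(s)
E
```

```text
pics
scene [1.07459774 0.55179462 0.96202863] 0.029627720043817488 [[382.01426966   0.         319.39940258]
 [  0.         382.01426966 196.38959398]
 [  0.           0.           1.        ]]
top [0.26732096 0.05353651 1.11234235] 0.014175289282836716 [[398.84509812   0.         319.83611361]
 [  0.         398.84509812 202.18919705]
 [  0.           0.           1.        ]]
{'clock': 0.1, 'qpos': array([ 1.18042300e+00,  4.91500422e-01,  1.55941413e+00,  4.78749704e-06,
        1.09170040e+00, -1.05599723e-01]), 'joint_vel': array([ 0.00076814,  0.0001836 , -0.00135785, -0.00031588, -0.00064623,
        0.00028583]), 'joint_efforts': array([ 2.08613434e-03, -6.13625407e+01, -2.58610153e+01,  6.94402819e-02,
        4.70137526e-02,  7.16479548e-06]), 'eef_pos': array([0.17547747, 0.5996235 , 0.21411065]), 'orientation': array([ 0.56558228, -0.42417003,  0.56620479,  0.42380256]), 'wrist_force': array([-0.39817352,  1.08444722, -0.59490415]), 'moment': array([ 0.01665611,  0.0120566 , -0.03949488]), 'grip_width': 1.0000967102987701}
```

View pics/scene0.png

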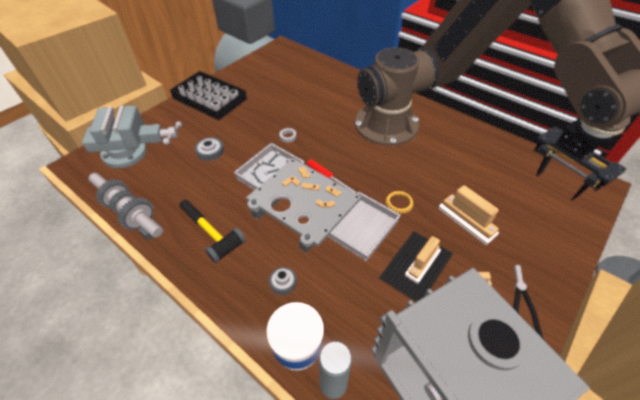

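View pics/top0.png

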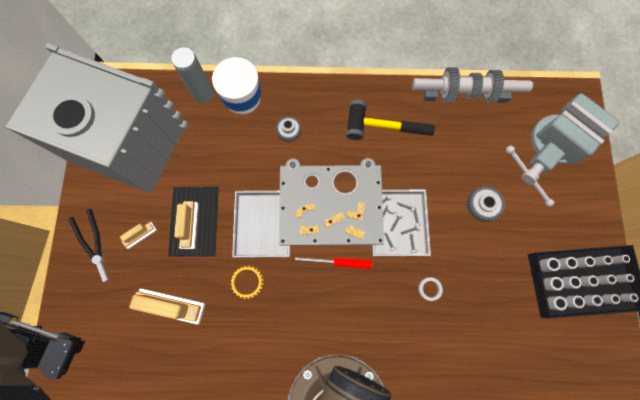

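The top picture shows the plate at about (331,205) with five chips. The empty drip pan is on its left (+y) at (262,224) and the bolt tray on its right. The scraper stands on the black mat at (186,224). Next I'll measure these.

```bash
python3 - <<'E'
from h import *
d=dict(np.load('top0.npz')); P=cloud(d); img=d['img']; hsv=cv2.cvtColor(img,cv2.COLOR_RGB2HSV)
big=cv2.resize(img[140:290,150:450],None,fx=2.6,fy=2.6,interpolation=cv2.INTER_CUBIC); cv2.imwrite('pics/topcrop.png',big[:,:,::-1])
def rect(m,z,name):
    n,l,st,c=cv2.connectedComponentsWithStats(m.astype(np.uint8))
    for i in range(1,n):
        if st[i,4]<25: continue
        cn=max(cv2.findContours((l==i).astype(np.uint8),cv2.RETR_EXTERNAL,cv2.CHAIN_APPROX_NONE)[0],key=cv2.contourArea)
        w=plane(d,cn.reshape(-1,2),z)[:,:2]
        (cx,cy),(a,b),th=cv2.minAreaRect((w*1000).astype(np.float32))
        print(name,'px',c[i].round(),'n',st[i,4],'world',round(cx),round(cy),'size',round(a),round(b),'ang',round(th,1),'medz',np.nanmedian(P[l==i][:,2]).round(4))
vv,uu=np.mgrid[0:400,0:640]
box=lambda a,b,c,e:(uu>a)&(uu<b)&(vv>c)&(vv<e)
H=P[:,:,2]
print('heights bench',np.nanmedian(H[300:320,320:340]),'plate',np.nanmedian(H[210:215,290:295]))
rect(box(272,392,155,255)&(hsv[:,:,1]<40)&(H>.045)&(H<.07),.055,'plate')
rect(box(225,440,180,262)&(hsv[:,:,1]<50)&(hsv[:,:,2]>90)&~((uu>276)&(uu<386)),.032,'pans')
rect(box(160,222,180,262)&(hsv[:,:,2]<60),.004,'mat')
rect(box(160,222,180,262)&(H>.07),.084,'grip')
rect(box(160,222,180,262)&(hsv[:,:,1]<40)&(hsv[:,:,2]>150),.016,'shoe')
rect(box(290,375,195,243)&(hsv[:,:,1]>90)&(hsv[:,:,2]>120),.061,'chips')
for n,b in (('small',(115,160,215,250)),('big',(125,205,285,325))):
    rect(box(*b)&(H>.05),.08,n)
E
```

```text
heights bench 0.00017667210447891435 plate 0.055961987913289546
plate px [329. 204.] n 6847 world 530 28 size 242 280 ang 1.7 medz 0.0556
pans px [407. 223.] n 2817 world 481 -184 size 185 119 ang 1.3 medz 0.0053
pans px [255. 224.] n 2860 world 467 233 size 185 119 ang 1.9 medz 0.0042
mat px [198. 219.] n 1776 world 476 411 size 196 127 ang 1.8 medz 0.0048
grip px [181. 221.] n 369 world 461 418 size 88 29 ang 1.1 medz 0.0834
shoe px [194. 227.] n 161 world 462 419 size 41 131 ang 89.9 medz 0.0156
chips px [357. 212.] n 154 world 504 -40 size 40 46 ang 79.7 medz 0.0613
chips px [304. 210.] n 119 world 501 98 size 22 57 ang 33.6 medz 0.0617
chips px [334. 219.] n 124 world 477 18 size 17 54 ang 29.6 medz 0.0618
chips px [309. 230.] n 127 world 448 84 size 19 45 ang 1.3 medz 0.0613
chips px [355. 232.] n 142 world 445 -39 size 48 22 ang 67.7 medz 0.0615
small px [132. 232.] n 170 world 427 543 size 19 61 ang 37.6 medz 0.0561
big px [159. 306.] n 919 world 242 451 size 141 41 ang 78.4 medz 0.1088
```

View pics/topcrop.png

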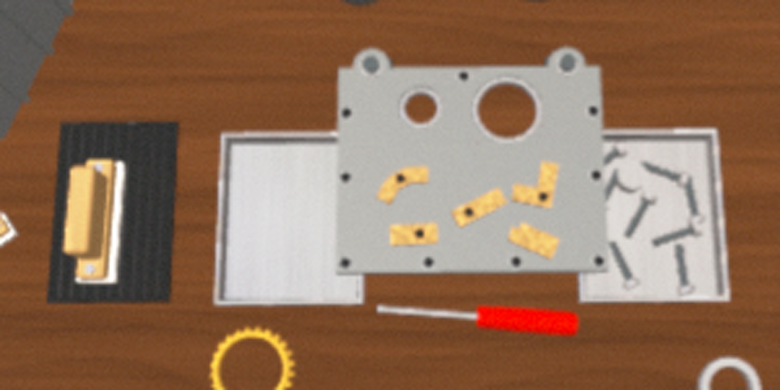

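```bash
cat >> h.py <<'E'
def togo(p,yaw):
    """tool pointing down; tool z along +-(y axis at yaw). returns deltas cm and twist"""
    s=get_state(); M=Rt(s['orientation']); e=np.array(s['eef_pos'])
    dl=M.T@(np.array(p)-e)*100
    ya=M.T@np.array([-np.sin(yaw),np.cos(yaw),0])
    tw=np.arctan2(-ya[1],ya[2]); tw=(tw+np.pi/2)%np.pi-np.pi/2
    print('eef',e.round(4),'tool x axis',M[:,0].round(3),'z axis',M[:,2].round(3))
    print('delta cm',dl.round(2),'twist',round(tw,4),'q6',round(s['qpos'][5],3),'F',np.round(s['wrist_force'],2),'grip',round(s['grip_width'],3),'t',round(s['clock'],2))
E
python3 - <<'E'
from h import *
togo([.461,.418,.2],.013)
d=dict(np.load('top0.npz'));P=cloud(d);H=P[:,:,2]
img=d['img'];hsv=cv2.cvtColor(img,cv2.COLOR_RGB2HSV)
# chip extents in plate frame
yw=np.radians(1.85);A=np.array([[np.cos(yw),np.sin(yw)],[-np.sin(yw),np.cos(yw)]])
m=np.zeros((400,640),np.uint8);m[195:243,290:375]=1
m&=((hsv[:,:,1]>90)&(hsv[:,:,2]>120)).astype(np.uint8)
n,l,st,c=cv2.connectedComponentsWithStats(m)
for i in range(1,n):
    v,u=np.where(l==i)
    if len(v)<25: continue
    w=(plane(d,np.c_[u,v],.061)[:,:2]*1000-[520,27])@A.T
    print(w.min(0).round(),w.max(0).round())
s=dict(np.load('scene0.npz'));Q=cloud(s)
k=(np.abs(Q[:,:,0]-.461)<.08)&(np.abs(Q[:,:,1]-.418)<.06)&(Q[:,:,2]>.078)&(Q[:,:,2]<.095)
w=Q[k][:,:2]*1000; print(len(w),cv2.minAreaRect(w.astype(np.float32)),np.median(Q[k][:,2]))
k=(np.abs(P[:,:,0]-.461)<.08)&(np.abs(P[:,:,1]-.418)<.06)&(P[:,:,2]>.078)&(P[:,:,2]<.095)
w=P[k][:,:2]*1000; print(len(w),cv2.minAreaRect(w.astype(np.float32)))
k=(Q[:,:,2]>.05)&(Q[:,:,2]<.0585)&(np.abs(Q[:,:,0]-.52)<.13)&(np.abs(Q[:,:,1]-.027)<.16)
w=Q[k][:,:2]*1000; print('plate scene',cv2.minAreaRect(w.astype(np.float32)))
E
```

```text
eef [0.1755 0.5996 0.2141] tool x axis [-0.    -0.001 -1.   ] z axis [ 0.281  0.96  -0.001]
delta cm [  1.42 -32.51  -9.41] twist -0.2978 q6 -0.106 F [-0.4   1.08 -0.59] grip 1.0 t 0.1
[-43. -88.] [  1. -44.]
[-36.  47.] [-1. 96.]
[-62. -33.] [-26.  18.]
[-80.  37.] [-61.  82.]
[-95. -88.] [-62. -40.]
272 ((461.71624755859375, 419.6406555175781), (89.45401000976562, 25.923242568969727), 1.1179449558258057) 0.08344364270738203
336 ((460.9935607910156, 420.7306823730469), (88.48052978515625, 25.867677688598633), 0.9930267333984375)
plate scene ((528.4051513671875, 25.265518188476562), (243.23367309570312, 283.5181579589844), 1.3855845928192139)
```

Request:
arm_command(deltas=[{"y": -5.5, "z": -1.6}, {"y": -5.5, "z": -1.6}, {"y": -5.5, "z": -1.6}, {"y": -5.5, "z": -1.6}, {"twist": -0.15}])

```text
schema error: expected keys x, y, z, twist, claw
```

```bash
python3 -c "
from h import *
togo([.4615,.420,.13],.018)"
```

```text
eef [0.1755 0.5996 0.2141] tool x axis [-0.    -0.001 -1.   ] z axis [ 0.281  0.96  -0.001]
delta cm [  8.42 -32.5   -9.19] twist -0.3028 q6 -0.106 F [-0.4   1.08 -0.59] grip 1.0 t 0.1
```

All keys are needed in every row.

Request:
arm_command(deltas=[{"x": 0, "y": -5.5, "z": -1.6, "twist": 0, "claw": 9.5}, {"x": 0, "y": -5.5, "z": -1.6, "twist": 0, "claw": 9.5}, {"x": 0, "y": -5.5, "z": -1.6, "twist": 0, "claw": 9.5}, {"x": 0, "y": -5.5, "z": -1.6, "twist": 0, "claw": 9.5}, {"x": 0, "y": 0, "z": 0, "twist": -0.15, "claw": 9.5}])

```text
clock: 0.72
eef_pos: [0.3735, 0.4729, 0.2122]
orientation: [0.53, -0.467, 0.532, 0.466]
wrist_force: [0.2, -0.2, -0.2]
grip_width: 0.999
```

```bash
python3 -c "
from h import *
togo([.4615,.420,.13],.018)"
```

```text
eef [0.3735 0.4729 0.2122] tool x axis [-0.002 -0.003 -1.   ] z axis [ 0.129  0.992 -0.003]
delta cm [ 8.22 -9.42 -4.08] twist -0.1474 q6 -0.648 F [ 0.15 -0.16 -0.19] grip 0.999 t 0.72
```

Request:
arm_command(deltas=[{"x": 0, "y": 0, "z": 0, "twist": -0.147, "claw": 9.5}, {"x": 0, "y": -5, "z": -2.7, "twist": 0, "claw": 9.5}, {"x": 2, "y": -4, "z": -2.2, "twist": 0, "claw": 9.5}, {"x": 3, "y": 0, "z": 0, "twist": 0, "claw": 9.5}, {"x": 0, "y": 0, "z": 0, "twist": 0, "claw": 9.5}])

```text
clock: 1.35
eef_pos: [0.4678, 0.4231, 0.1599]
orientation: [-0.492, 0.506, -0.496, -0.506]
wrist_force: [-0.7, 0.3, 1.5]
grip_width: 1.0
```

```bash
python3 -c "
from h import *
togo([.4615,.420,.13],.018); d=cam('wrist'); save(d,'w1')"
```

```text
eef [0.4678 0.4231 0.1599] tool x axis [-0.003 -0.004 -1.   ] z axis [-0.024  1.    -0.004]
delta cm [ 2.99  0.63 -0.29] twist 0.0056 q6 -0.962 F [-0.7   0.3   1.53] grip 1.0 t 1.35
```

View pics/w1.png

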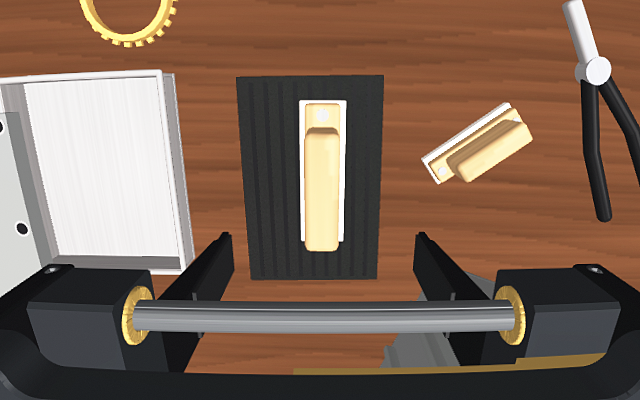

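The wrist picture shows the scraper grip at about (322,190), between the fingers (232 and 415). The yaw matches, so I'm going down.

Request:
arm_command(deltas=[{"x": 3, "y": 0.6, "z": -0.3, "twist": 0.006, "claw": 9.5}, {"x": 3, "y": 0, "z": 0, "twist": 0, "claw": 9.5}, {"x": 3, "y": 0, "z": 0, "twist": 0, "claw": 9.5}, {"x": 1.6, "y": 0, "z": 0, "twist": 0, "claw": 9.5}, {"x": 0.5, "y": 0, "z": 0, "twist": 0, "claw": 9.5}])

```text
clock: 2.02
eef_pos: [0.4635, 0.4246, 0.0551]
orientation: [-0.497, 0.506, -0.492, -0.504]
wrist_force: [-0.2, 0.8, 0.2]
grip_width: 0.998
```

```bash
python3 -c "
from h import *
togo([.4615,.420,.044],.018)"
```

```text
eef [0.4635 0.4246 0.0551] tool x axis [ 0.007  0.004 -1.   ] z axis [-0.021  1.     0.004]
delta cm [ 1.11  0.22 -0.46] twist 0.0034 q6 -0.954 F [-0.16  0.85  0.2 ] grip 0.998 t 2.02
```

Request:
arm_command(deltas=[{"x": 1.0, "y": 0.2, "z": -0.4, "twist": 0, "claw": 9.5}, {"x": 0.2, "y": 0, "z": -0.1, "twist": 0, "claw": 9.5}, {"x": 0, "y": 0, "z": 0, "twist": 0, "claw": 9.5}])

```text
clock: 2.4
eef_pos: [0.4622, 0.42, 0.0444]
orientation: [-0.498, 0.506, -0.491, -0.504]
wrist_force: [0.1, 1.0, 0.3]
grip_width: 1.002
```

```bash
python3 -c "
from h import *
togo([.4615,.420,.044],.018)"
```

```text
eef [0.4622 0.42   0.0444] tool x axis [ 0.009  0.005 -1.   ] z axis [-0.022  1.     0.005]
delta cm [0.04 0.07 0.  ] twist 0.0037 q6 -0.959 F [0.11 0.97 0.27] grip 1.002 t 2.4
```

Request:
arm_command(deltas=[{"x": 0, "y": 0, "z": 0, "twist": 0, "claw": 1.5}, {"x": 0, "y": 0, "z": 0, "twist": 0, "claw": 1.5}, {"x": 0, "y": 0, "z": 0, "twist": 0, "claw": 1.5}, {"x": 0, "y": 0, "z": 0, "twist": 0, "claw": 1.5}, {"x": 0, "y": 0, "z": 0, "twist": 0, "claw": 1.5}])

```text
clock: 3.02
eef_pos: [0.4627, 0.4202, 0.0454]
orientation: [-0.499, 0.507, -0.49, -0.504]
wrist_force: [0.5, -0.2, 0.3]
grip_width: 0.532
```

```bash
python3 -c "
from h import *
togo([.4615,.420,.044],.018)"
```

```text
eef [0.4627 0.4202 0.0454] tool x axis [ 0.011  0.006 -1.   ] z axis [-0.022  1.     0.006]
delta cm [ 0.13  0.12 -0.02] twist 0.0036 q6 -0.959 F [ 0.46 -0.23  0.25] grip 0.532 t 3.02
```

Request:
arm_command(deltas=[{"x": 0, "y": 0, "z": 0, "twist": 0, "claw": 1.5}, {"x": 0, "y": 0, "z": 0, "twist": 0, "claw": 1.5}, {"x": 0, "y": 0, "z": 0, "twist": 0, "claw": 1.5}, {"x": 0, "y": 0, "z": 0, "twist": 0, "claw": 1.5}])

```text
clock: 3.52
eef_pos: [0.4626, 0.4202, 0.0452]
orientation: [-0.499, 0.507, -0.49, -0.504]
wrist_force: [0.3, 0.5, 0.7]
grip_width: 0.273
```

```bash
python3 -c "
from h import *
togo([.4615,.420,.044],.018)"
```

```text
eef [0.4626 0.4202 0.0452] tool x axis [ 0.01   0.006 -1.   ] z axis [-0.022  1.     0.006]
delta cm [ 0.12  0.11 -0.02] twist 0.0036 q6 -0.959 F [0.33 0.45 0.75] grip 0.273 t 3.52
```

Request:
arm_command(deltas=[{"x": -3, "y": 0, "z": 0, "twist": 0, "claw": 1.5}, {"x": -5, "y": 0, "z": 0, "twist": 0, "claw": 1.5}, {"x": -5, "y": 0, "z": 0, "twist": 0, "claw": 1.5}, {"x": 0, "y": 0, "z": -5, "twist": 0.012, "claw": 1.5}, {"x": 0, "y": 0, "z": -5, "twist": 0, "claw": 1.5}])

```text
clock: 4.15
eef_pos: [0.462, 0.319, 0.1772]
orientation: [-0.5, 0.504, -0.493, -0.502]
wrist_force: [0.9, -0.6, -1.8]
grip_width: 0.275
```

```bash
python3 -c "
from h import *
togo([.4775,-.0925,.16],.03);d=cam('wrist'); save(d,'w2')"
```

```text
eef [0.462  0.319  0.1772] tool x axis [ 0.009  0.004 -1.   ] z axis [-0.013  1.     0.004]
delta cm [  1.56  -0.99 -41.18] twist -0.0168 q6 -1.097 F [ 0.87 -0.64 -1.8 ] grip 0.275 t 4.15
```

View pics/w2.png

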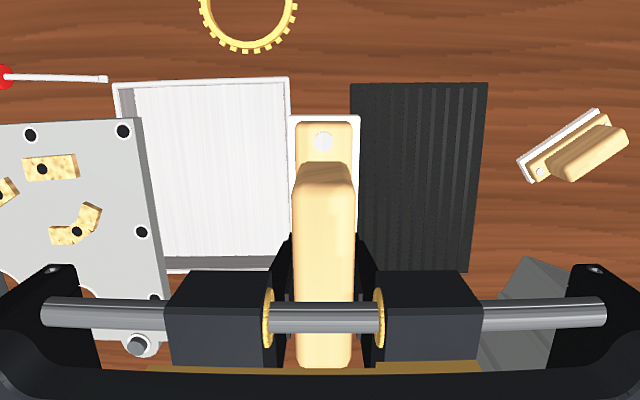

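The scraper is held upright and centred between the fingers at (322,230). I'm carrying it over to the −y end.

Request:
arm_command(deltas=[{"x": 0, "y": -0.2, "z": -6, "twist": -0.017, "claw": 1.5}, {"x": 0, "y": -0.2, "z": -6, "twist": 0, "claw": 1.5}, {"x": 0, "y": -0.2, "z": -6, "twist": 0, "claw": 1.5}, {"x": 0, "y": -0.2, "z": -6, "twist": 0, "claw": 1.5}, {"x": 0, "y": 0, "z": -6, "twist": 0, "claw": 1.5}])

```text
clock: 4.82
eef_pos: [0.4771, 0.0112, 0.1766]
orientation: [-0.494, 0.51, -0.489, -0.507]
wrist_force: [1.1, -0.2, -2.3]
grip_width: 0.269
```

```bash
python3 -c "
from h import *
togo([.4775,-.0925,.13],.03)"
```

```text
eef [0.4771 0.0112 0.1766] tool x axis [ 0.009  0.003 -1.   ] z axis [-0.034  0.999  0.002]
delta cm [  4.64   0.35 -10.37] twist 0.0038 q6 -1.725 F [ 1.06 -0.23 -2.29] grip 0.269 t 4.83
```

Request:
arm_command(deltas=[{"x": 0, "y": 0.2, "z": -5, "twist": 0.004, "claw": 1.5}, {"x": 0.5, "y": 0.2, "z": -4, "twist": 0, "claw": 1.5}, {"x": 2, "y": 0, "z": -1, "twist": 0, "claw": 1.5}, {"x": 1, "y": 0, "z": 0, "twist": 0, "claw": 1.5}, {"x": 0.5, "y": 0, "z": 0, "twist": 0, "claw": 1.5}])

```text
clock: 5.45
eef_pos: [0.4759, -0.0956, 0.1356]
orientation: [-0.497, 0.508, -0.491, -0.504]
wrist_force: [0.3, 0.1, -2.3]
grip_width: 0.274
```

```bash
python3 -c "
from h import *
togo([.4775,-.0925,.098],.03);d=cam('top'); save(d,'t2');
cv2.imwrite('pics/t2c.png',cv2.resize(d['img'][140:290,220:440],None,fx=3,fy=3)[:,:,::-1])
d=cam('wrist'); save(d,'w3')"
```

```text
eef [ 0.4759 -0.0956  0.1356] tool x axis [ 0.01   0.002 -1.   ] z axis [-0.024  1.     0.002]
delta cm [ 3.76 -0.13  0.3 ] twist -0.0065 q6 -1.938 F [ 0.33  0.07 -2.35] grip 0.274 t 5.45
```

View pics/t2c.png

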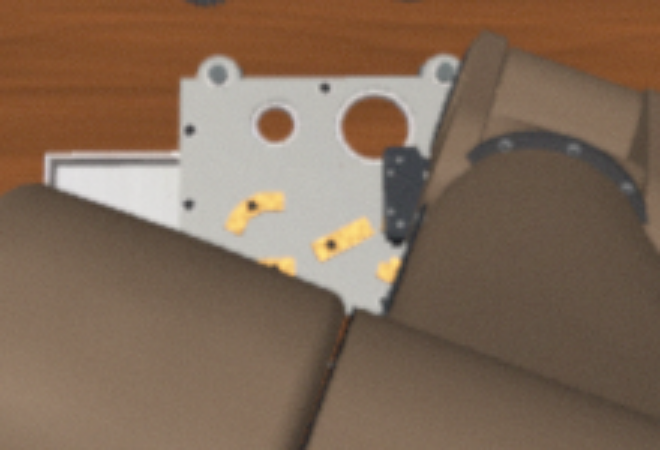

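View pics/w3.png

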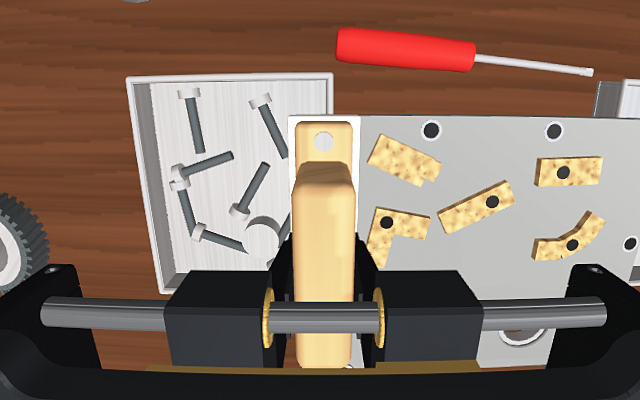

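Request:
arm_command(deltas=[{"x": 2, "y": -0.1, "z": 0, "twist": -0.006, "claw": 1.5}, {"x": 1.5, "y": 0, "z": 0, "twist": 0, "claw": 1.5}, {"x": 0, "y": 0, "z": 0, "twist": 0, "claw": 1.5}])

```text
clock: 5.92
eef_pos: [0.4784, -0.0934, 0.1016]
orientation: [-0.495, 0.511, -0.488, -0.506]
wrist_force: [0.3, -0.2, -1.8]
grip_width: 0.271
```

```bash
python3 -c "
from h import *
togo([.4775,-.0925,.0962],.03)"
```

```text
eef [ 0.4784 -0.0934  0.1016] tool x axis [ 0.012  0.002 -1.   ] z axis [-0.034  0.999  0.001]
delta cm [0.53 0.09 0.1 ] twist 0.0038 q6 -1.943 F [ 0.27 -0.24 -1.76] grip 0.271 t 5.92
```

Request:
arm_command(deltas=[{"x": 0.4, "y": 0, "z": 0, "twist": 0.004, "claw": 1.5}, {"x": 0.1, "y": 0, "z": 0, "twist": 0, "claw": 1.5}])

```text
clock: 6.18
eef_pos: [0.4791, -0.093, 0.0976]
orientation: [-0.496, 0.511, -0.489, -0.504]
wrist_force: [-0.4, -0.8, -2.0]
grip_width: 0.27
```

```bash
python3 -c "
from h import *
togo([.4775,-.0925,.0962],.03)"
```

```text
eef [ 0.4791 -0.093   0.0976] tool x axis [ 0.014  0.001 -1.   ] z axis [-0.031  1.     0.001]
delta cm [0.14 0.17 0.06] twist 0.0005 q6 -1.939 F [-0.35 -0.84 -1.97] grip 0.27 t 6.17
```

Request:
arm_command(deltas=[{"x": 0.08, "y": 0.1, "z": 0, "twist": 0, "claw": 1.5}])

```text
clock: 6.3
eef_pos: [0.4783, -0.093, 0.0971]
orientation: [-0.496, 0.511, -0.488, -0.504]
wrist_force: [0.7, 0.2, -2.5]
grip_width: 0.272
```

Request:
arm_command(deltas=[{"x": 0.05, "y": 0, "z": 0, "twist": 0, "claw": 1.5}])

```text
clock: 6.42
eef_pos: [0.4783, -0.093, 0.0968]
orientation: [-0.496, 0.511, -0.488, -0.504]
wrist_force: [-0.1, 0.4, -1.3]
grip_width: 0.27
```

```bash
python3 -c "
from h import *
togo([.4775,-.0925,.0962],.03)"
```

```text
eef [ 0.4783 -0.093   0.0968] tool x axis [ 0.015  0.001 -1.   ] z axis [-0.031  1.     0.   ]
delta cm [0.06 0.08 0.06] twist 0.0007 q6 -1.94 F [-0.06  0.42 -1.32] grip 0.27 t 6.42
```

Request:
arm_command(deltas=[{"x": 0.03, "y": 0, "z": 0.6, "twist": 0, "claw": 1.5}, {"x": 0, "y": 0, "z": 1.2, "twist": 0, "claw": 1.5}, {"x": 0, "y": 0, "z": 1.2, "twist": 0, "claw": 1.5}, {"x": 0, "y": 0, "z": 1.2, "twist": 0, "claw": 1.5}, {"x": 0, "y": 0, "z": 1.2, "twist": 0, "claw": 1.5}])

```text
clock: 7.05
eef_pos: [0.4765, -0.0356, 0.0967]
orientation: [-0.496, 0.511, -0.489, -0.504]
wrist_force: [0.6, 0.2, -1.5]
grip_width: 0.274
```

```bash
python3 -c "
from h import *
togo([.4755,-.04,.0962],.03);d=cam('wrist'); save(d,'w4')"
```

```text
eef [ 0.4765 -0.0356  0.0967] tool x axis [ 0.015  0.001 -1.   ] z axis [-0.03  1.    0.  ]
delta cm [ 0.05  0.11 -0.44] twist -0.0001 q6 -1.821 F [ 0.62  0.16 -1.54] grip 0.274 t 7.05
```

View pics/w4.png

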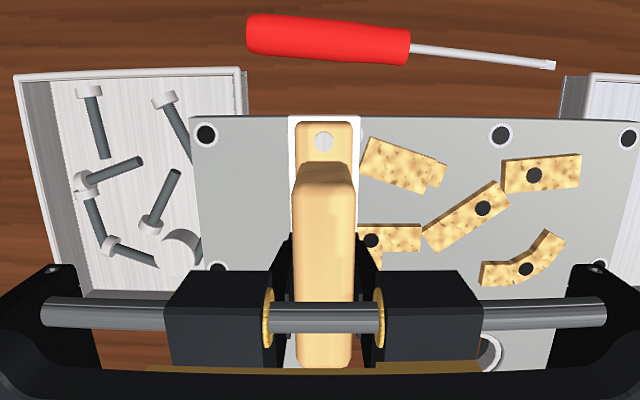

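The chips are moving ahead of the shoe, and their left edges sit at column ~360. None is near the shoe's ends, so I'm continuing.

Request:
arm_command(deltas=[{"x": 0.02, "y": 0, "z": 1.2, "twist": 0, "claw": 1.5}, {"x": 0, "y": 0, "z": 1.2, "twist": 0, "claw": 1.5}, {"x": 0, "y": 0, "z": 1.2, "twist": 0, "claw": 1.5}, {"x": 0, "y": 0, "z": 1.2, "twist": 0, "claw": 1.5}, {"x": 0, "y": 0, "z": 1.2, "twist": 0, "claw": 1.5}])

```text
clock: 7.72
eef_pos: [0.4743, 0.0293, 0.0965]
orientation: [-0.496, 0.511, -0.489, -0.504]
wrist_force: [0.0, 0.3, -2.3]
grip_width: 0.274
```

```bash
python3 -c "
from h import *
togo([.4740,.015,.0962],.03);d=cam('wrist'); save(d,'w5')"
```

```text
eef [0.4743 0.0293 0.0965] tool x axis [ 0.015  0.001 -1.   ] z axis [-0.03  1.    0.  ]
delta cm [ 0.03  0.08 -1.43] twist 0.0001 q6 -1.682 F [ 0.01  0.31 -2.3 ] grip 0.274 t 7.72
```

View pics/w5.png

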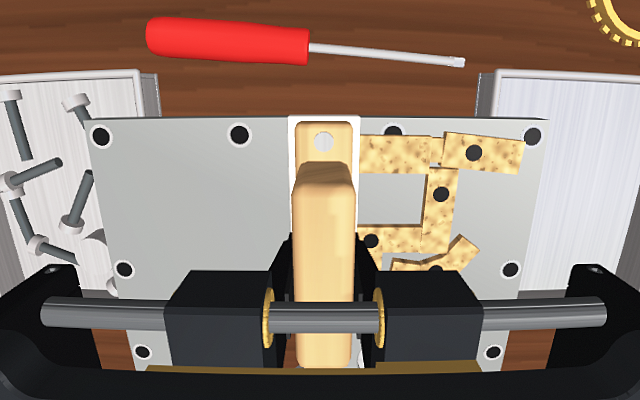

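```bash
python3 -c "
from h import *
d=cam('wrist')
w=plane(d,[[480,245],[437,268],[395,262],[375,240],[365,230],[360,115],[522,140],[425,255]],.061)[:,:2]*1000
yw=.03;A=np.array([[np.cos(yw),np.sin(yw)],[-np.sin(yw),np.cos(yw)]])
print(((w-[520,27])@A.T).round())
d=cam('scene');save(d,'s5');cv2.imwrite('pics/s5c.png',cv2.resize(d['img'][120:270,210:430],None,fx=3,fy=3)[:,:,::-1])"
```

```text
[[ -31.  104.]
 [ -15.   77.]
 [ -19.   50.]
 [ -35.   36.]
 [ -42.   29.]
 [-112.   24.]
 [ -98.  120.]
 [ -24.   69.]]
```

View pics/s5c.png

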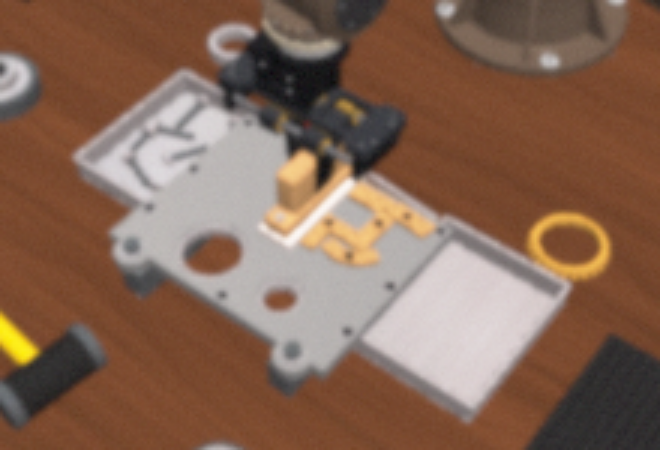

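The scene view confirms that all five chips are ahead of the shoe and about 35 mm or more from the bores. Continuing.

Request:
arm_command(deltas=[{"x": 0.02, "y": 0, "z": 1.2, "twist": 0, "claw": 1.5}, {"x": 0, "y": 0, "z": 1.2, "twist": 0, "claw": 1.5}, {"x": 0, "y": 0, "z": 1.2, "twist": 0, "claw": 1.5}, {"x": 0, "y": 0, "z": 1.0, "twist": 0, "claw": 1.5}])

```text
clock: 8.38
eef_pos: [0.473, 0.0771, 0.0964]
orientation: [-0.496, 0.511, -0.489, -0.504]
wrist_force: [0.9, -1.0, -1.1]
grip_width: 0.274
```

```bash
python3 -c "
from h import *
togo([.4740,.15,.0962],.03);d=cam('wrist'); save(d,'w6')"
```

```text
eef [0.473  0.0771 0.0964] tool x axis [ 0.015  0.001 -1.   ] z axis [-0.03  1.    0.  ]
delta cm [ 0.02 -0.31  7.28] twist -0.0003 q6 -1.577 F [ 0.88 -0.98 -1.13] grip 0.274 t 8.38
```

View pics/w6.png

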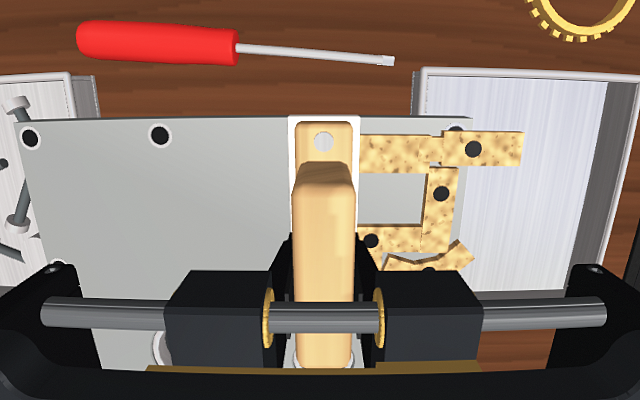

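Request:
arm_command(deltas=[{"x": 0.02, "y": 0, "z": 1.0, "twist": 0, "claw": 1.5}, {"x": 0, "y": 0, "z": 1.0, "twist": 0, "claw": 1.5}, {"x": 0, "y": 0, "z": 1.0, "twist": 0, "claw": 1.5}, {"x": 0, "y": 0, "z": 1.0, "twist": 0, "claw": 1.5}])

```text
clock: 8.93
eef_pos: [0.4718, 0.1202, 0.0964]
orientation: [-0.496, 0.511, -0.489, -0.504]
wrist_force: [1.0, -1.2, -0.1]
grip_width: 0.275
```

```bash
python3 -c "
from h import *
togo([.4740,.155,.0962],.03);d=cam('wrist'); save(d,'w7')"
```

```text
eef [0.4718 0.1202 0.0964] tool x axis [ 0.015  0.001 -1.   ] z axis [-0.03  1.    0.  ]
delta cm [ 0.02 -0.33  3.47] twist -0.0002 q6 -1.485 F [ 1.01 -1.17 -0.14] grip 0.275 t 8.93
```

View pics/w7.png

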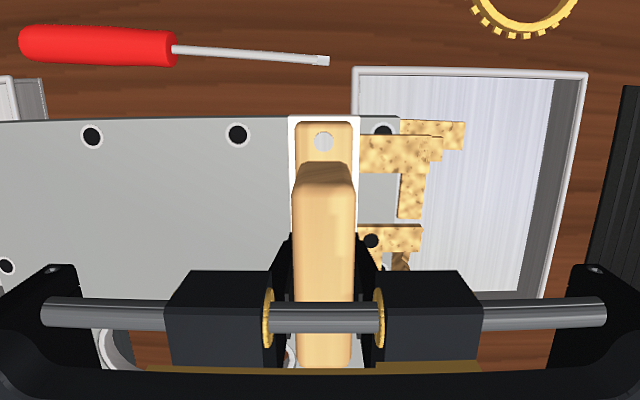

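Request:
arm_command(deltas=[{"x": 0, "y": 0, "z": 1.0, "twist": 0, "claw": 1.5}, {"x": 0, "y": 0, "z": 1.0, "twist": 0, "claw": 1.5}, {"x": 0, "y": 0, "z": 1.0, "twist": 0, "claw": 1.5}, {"x": 0, "y": 0, "z": 0.6, "twist": 0, "claw": 1.5}])

```text
clock: 9.48
eef_pos: [0.4705, 0.1595, 0.0963]
orientation: [-0.496, 0.511, -0.488, -0.504]
wrist_force: [0.4, -1.4, -0.0]
grip_width: 0.275
```

```bash
python3 -c "
from h import *
togo([.4740,.16,.0962],.03);d=cam('wrist'); save(d,'w8');d=cam('scene');cv2.imwrite('pics/s8c.png',cv2.resize(d['img'][120:270,210:430],None,fx=3,fy=3)[:,:,::-1])"
```

```text
eef [0.4705 0.1595 0.0963] tool x axis [ 0.015  0.001 -1.   ] z axis [-0.03  1.    0.  ]
delta cm [ 0.02 -0.35  0.04] twist 0.0001 q6 -1.403 F [ 0.45 -1.41 -0.02] grip 0.275 t 9.47
```

View pics/w8.png

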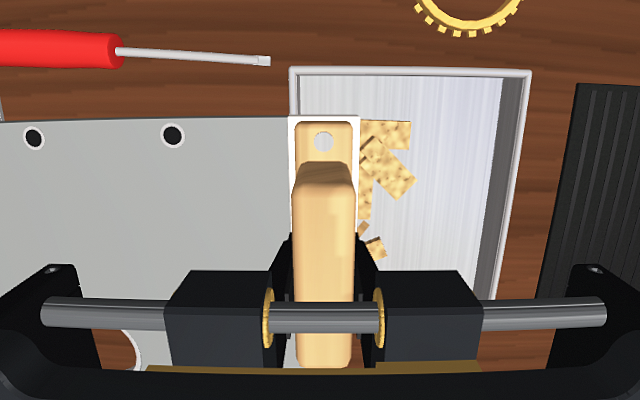

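View pics/s8c.png

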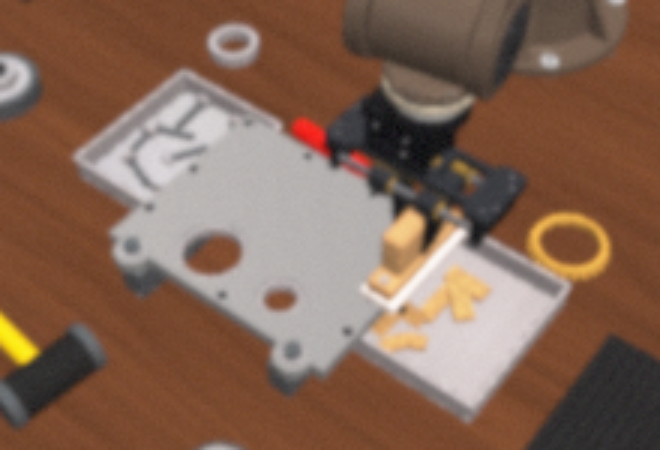

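All chips appear to be off the face. I'm lifting and moving towards the mat to check.

Request:
arm_command(deltas=[{"x": -1.5, "y": 0, "z": 0, "twist": 0, "claw": 1.5}, {"x": -4, "y": 0, "z": 0, "twist": 0, "claw": 1.5}, {"x": -3, "y": 0, "z": 3, "twist": 0, "claw": 1.5}, {"x": 0, "y": 0, "z": 6, "twist": 0.012, "claw": 1.5}, {"x": 0, "y": 0, "z": 6, "twist": 0, "claw": 1.5}])

```text
clock: 10.2
eef_pos: [0.4666, 0.3093, 0.1887]
orientation: [-0.503, 0.506, -0.493, -0.499]
wrist_force: [1.2, 0.1, -2.3]
grip_width: 0.271
```

Request:
arm_command(deltas=[{"x": 0, "y": 0, "z": 5, "twist": 0, "claw": 1.5}, {"x": 0, "y": 0, "z": 3, "twist": 0, "claw": 1.5}, {"x": 0, "y": 0, "z": 0, "twist": 0, "claw": 1.5}])

```text
clock: 10.58
eef_pos: [0.465, 0.3945, 0.1918]
orientation: [-0.503, 0.507, -0.491, -0.499]
wrist_force: [-0.2, -0.5, -2.5]
grip_width: 0.273
```

```bash
python3 -c "
from h import *
togo([.4735,.413,.09],.03);d=cam('wrist'); save(d,'w9');d=cam('top');cv2.imwrite('pics/t9c.png',cv2.resize(d['img'][150:270,220:440],None,fx=3.5,fy=3.5)[:,:,::-1])
d=cam('scene');cv2.imwrite('pics/s9c.png',cv2.resize(d['img'][120:270,210:430],None,fx=3,fy=3)[:,:,::-1])
"
```

```text
eef [0.465  0.3945 0.1918] tool x axis [ 0.019  0.004 -1.   ] z axis [-0.012  1.     0.004]
delta cm [10.21 -0.68  1.8 ] twist -0.0177 q6 -0.98 F [-0.22 -0.55 -2.48] grip 0.273 t 10.57
```

View pics/w9.png

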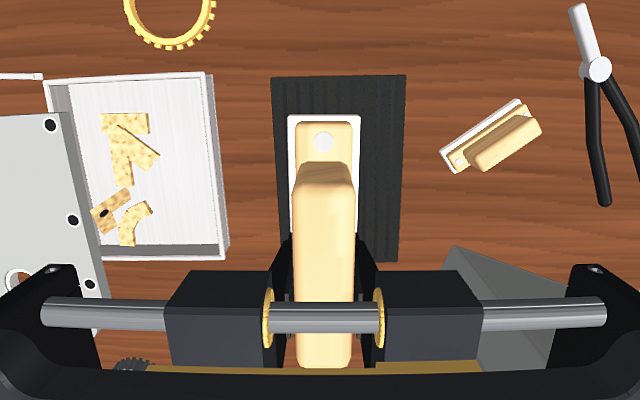

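View pics/t9c.png

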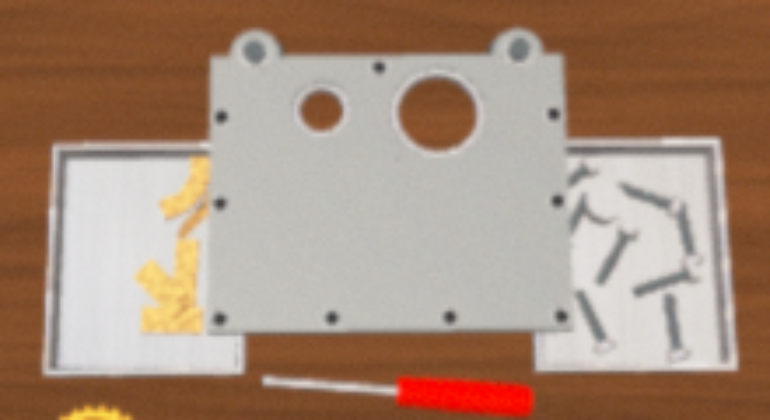

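View pics/s9c.png

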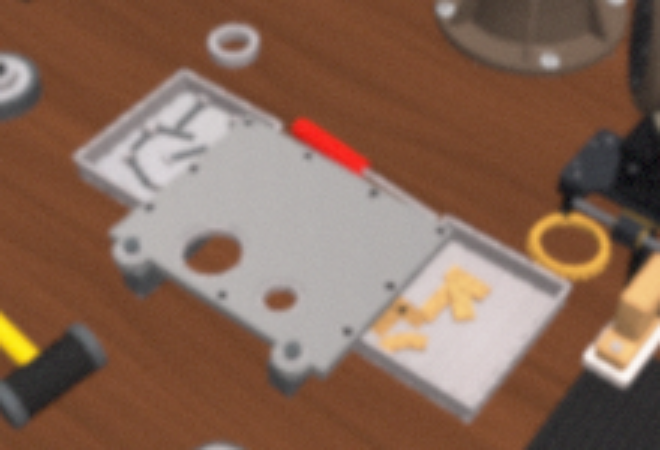

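```bash
python3 -c "
from h import *
d=cam('wrist');P=cloud(d);hsv=cv2.cvtColor(d['img'],cv2.COLOR_RGB2HSV)
cv2.imwrite('pics/w10c.png',cv2.resize(d['img'][90:270,30:230],None,fx=3.3,fy=3.3,interpolation=cv2.INTER_CUBIC)[:,:,::-1])
for u,v in [(100,220),(105,213),(112,207),(120,200),(128,193),(96,213),(110,226),(130,225),(145,210),(110,118),(140,122),(124,150),(122,178),(145,150)]:
    print(u,v,(P[v,u]*1000).round())
"
```

```text
100 220 [514. 168.  36.]
105 213 [507. 174.  35.]
112 207 [503. 178.  29.]
120 200 [497. 185.  23.]
128 193 [491. 191.  17.]
96 213 [503. 170.  44.]
110 226 [528. 166.  19.]
130 225 [530. 183.   9.]
145 210 [513. 202.   9.]
110 118 [416. 179.   9.]
140 122 [420. 210.  10.]
124 150 [446. 194.  18.]
122 178 [477. 182.   9.]
145 150 [447. 213.  13.]
```

View pics/w10c.png

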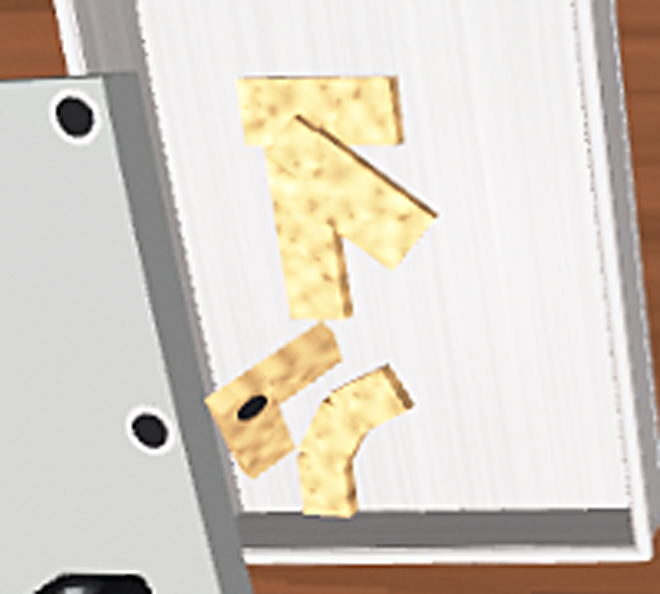

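The face is clear and all five chips are in the drip pan. The L-shaped one, at (100,215), leans on the plate edge with its highest corner at 44 mm and its middle at about 30 mm. Next I'm setting the scraper down.

Request:
arm_command(deltas=[{"x": 3, "y": -0.6, "z": 1.6, "twist": -0.016, "claw": 1.5}, {"x": 4, "y": 0, "z": 0, "twist": 0, "claw": 1.5}, {"x": 3, "y": 0, "z": 0, "twist": 0, "claw": 1.5}, {"x": 1.5, "y": 0, "z": 0, "twist": 0, "claw": 1.5}, {"x": 0.3, "y": 0, "z": 0, "twist": 0, "claw": 1.5}])

```text
clock: 11.4
eef_pos: [0.4766, 0.4043, 0.0737]
orientation: [-0.502, 0.509, -0.488, -0.501]
wrist_force: [-0.8, 0.7, -1.4]
grip_width: 0.272
```

```bash
python3 -c "
from h import *
togo([.4765,.411,.0455],.03)"
```

```text
eef [0.4766 0.4043 0.0737] tool x axis [ 0.022  0.005 -1.   ] z axis [-0.019  1.     0.005]
delta cm [2.82 0.06 0.66] twist -0.0107 q6 -0.98 F [-0.75  0.73 -1.44] grip 0.272 t 11.4
```

Request:
arm_command(deltas=[{"x": 1.4, "y": 0, "z": 0.6, "twist": -0.01, "claw": 1.5}, {"x": 0.8, "y": 0, "z": 0, "twist": 0, "claw": 1.5}, {"x": 0.3, "y": 0, "z": 0, "twist": 0, "claw": 1.5}])

```text
clock: 11.78
eef_pos: [0.478, 0.4112, 0.0493]
orientation: [-0.5, 0.512, -0.485, -0.503]
wrist_force: [0.3, 0.0, -1.5]
grip_width: 0.271
```

```bash
python3 -c "
from h import *
togo([.4765,.411,.0455],.03)"
```

```text
eef [0.478  0.4112 0.0493] tool x axis [ 0.024  0.007 -1.   ] z axis [-0.03   1.     0.006]
delta cm [ 0.38  0.16 -0.02] twist -0.0004 q6 -0.982 F [ 0.3   0.02 -1.53] grip 0.271 t 11.78
```

Request:
arm_command(deltas=[{"x": 0.25, "y": 0, "z": 0, "twist": 0, "claw": 1.5}, {"x": 0.08, "y": 0, "z": 0, "twist": 0, "claw": 1.5}])

```text
clock: 12.02
eef_pos: [0.4782, 0.4114, 0.0461]
orientation: [-0.5, 0.512, -0.484, -0.503]
wrist_force: [-0.1, -0.8, -0.9]
grip_width: 0.273
```

Request:
arm_command(deltas=[{"x": 0.08, "y": 0, "z": 0, "twist": 0, "claw": 1.5}])

```text
clock: 12.15
eef_pos: [0.4783, 0.4115, 0.0459]
orientation: [-0.501, 0.512, -0.484, -0.503]
wrist_force: [-0.4, -0.7, 5.1]
grip_width: 0.272
```

Contact is felt (+5 N), so I'm opening the gripper.

Request:
arm_command(deltas=[{"x": 0, "y": 0, "z": 0, "twist": 0, "claw": 9}, {"x": 0, "y": 0, "z": 0, "twist": 0, "claw": 9}, {"x": 0, "y": 0, "z": 0, "twist": 0, "claw": 9}, {"x": 0, "y": 0, "z": 0, "twist": 0, "claw": 9}, {"x": 0, "y": 0, "z": 0, "twist": 0, "claw": 9}])

```text
clock: 12.78
eef_pos: [0.4788, 0.4118, 0.0465]
orientation: [-0.501, 0.512, -0.484, -0.503]
wrist_force: [-0.5, -0.3, 0.1]
grip_width: 0.736
```

Request:
arm_command(deltas=[{"x": -2, "y": 0, "z": 0, "twist": 0, "claw": 9}, {"x": -4, "y": 0, "z": 0, "twist": 0, "claw": 9}, {"x": -5, "y": 0, "z": 0, "twist": 0, "claw": 9}, {"x": -5, "y": 0, "z": 0, "twist": 0, "claw": 9}, {"x": -1, "y": 0, "z": 0, "twist": 0, "claw": 9}])

```text
clock: 13.4
eef_pos: [0.4738, 0.41, 0.22]
orientation: [-0.5, 0.512, -0.485, -0.503]
wrist_force: [0.1, -0.7, 0.0]
grip_width: 0.95
```

```bash
python3 - <<'E'
from h import *
togo([.4765,.411,.2],.03)
d=cam('wrist');save(d,'w11');P=cloud(d)
k=(np.abs(P[:,:,0]-.477)<.08)&(np.abs(P[:,:,1]-.411)<.06)&(P[:,:,2]>.076)&(P[:,:,2]<.1)
print(k.sum(),cv2.minAreaRect((P[k][:,:2]*1000).astype(np.float32)),np.percentile(P[k][:,2],[5,50,95]))
t=cam('top');save(t,'t11');Q=cloud(t)
k=(np.abs(Q[:,:,0]-.51)<.05)&(np.abs(Q[:,:,1]-.18)<.02)&(Q[:,:,2]<.05)&(Q[:,:,2]>.014)
print('L',k.sum(),P.shape)
for u,v in [(100,220),(105,213),(112,207),(96,213)]: print((P[v,u]*1000).round())
s=cam('scene');cv2.imwrite('pics/s11.png',s['img'][:,:,::-1])
E
```

```text
eef [0.4738 0.41   0.22  ] tool x axis [ 0.024  0.007 -1.   ] z axis [-0.03   1.     0.006]
delta cm [ 2.01 -0.23  0.08] twist -0.0003 q6 -0.985 F [ 0.12 -0.71  0.04] grip 0.95 t 13.4
2772 ((476.11322021484375, 410.63140869140625), (88.60265350341797, 25.846832275390625), 1.4021879434585571) [0.08073365 0.0840224  0.0854028 ]
L 76 (400, 640, 3)
[554. 145.   3.]
[544. 154.   4.]
[536. 164.   4.]
[544. 144.   6.]
```

View pics/w11.png

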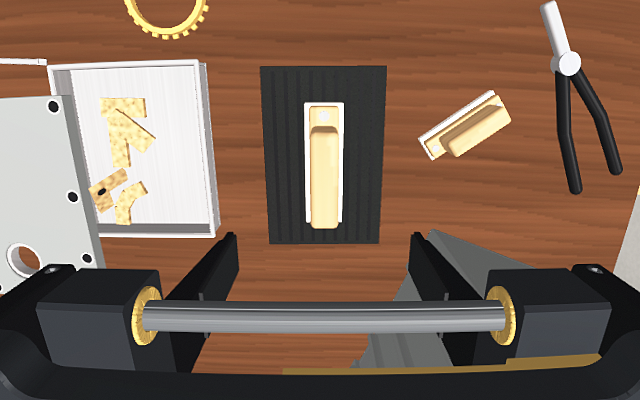

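View pics/s11.png

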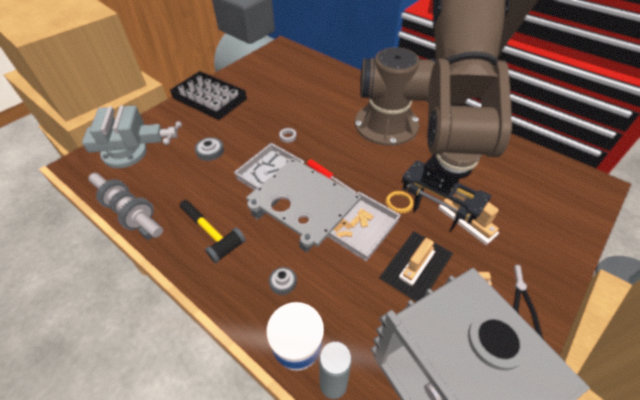

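```bash
python3 - <<'E'
from h import *
d=cam('wrist');P=cloud(d);hsv=cv2.cvtColor(d['img'],cv2.COLOR_RGB2HSV)
m=(hsv[:,:,1]>60)&(hsv[:,:,2]>120); m[:,:85]=0;m[:,160:]=0;m[:90]=0;m[228:]=0
n,l,st,c=cv2.connectedComponentsWithStats(m.astype(np.uint8))
for i in range(1,n):
    if st[i,4]>60:
        q=P[l==i]*1000; print(c[i].round(),st[i,4],np.nanmin(q,0).round(),np.nanmax(q,0).round(),np.nanmean(q,0).round())
cv2.imwrite('pics/w12c.png',cv2.resize(d['img'][80:240,60:220],None,fx=3.5,fy=3.5,interpolation=cv2.INTER_CUBIC)[:,:,::-1])
E
```

```text
[125. 130.] 2074 [411. 171.   3.] [486. 228.  21.] [442. 197.  11.]
[106. 192.] 759 [487. 141.   3.] [538. 193.  46.] [508. 175.  25.]
[128. 205.] 703 [503. 167.   3.] [556. 211.  12.] [528. 188.   9.]
```

View pics/w12c.png

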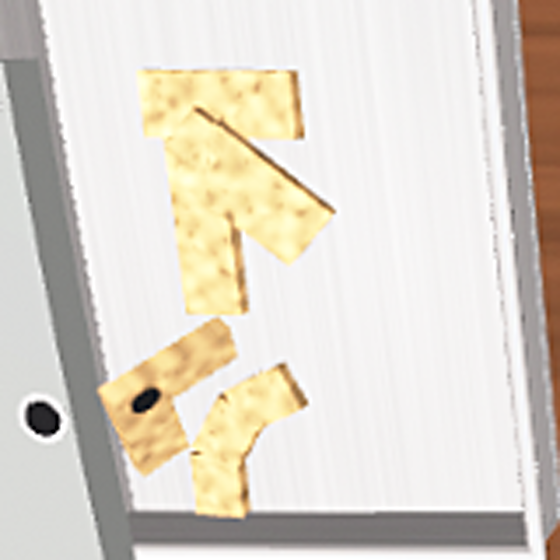

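```bash
python3 -c "
from h import *
print(get_state()['joint_vel'].round(3)); print(r.close_job())"
```

```text
[-0.001  0.013  0.007 -0.001  0.002 -0.   ]
the job is handed in; nothing more can be done
None
```

I gripped the middle-sized scraper on its mat and wiped the strip once from the bolt-tray end to the drip-pan end. I then stood the scraper back on the mat and handed the job in at about 14 s of the 56 s allowed.

**Last checks**
- **Plate:** the face is clear, and no piece went near a bore.
- **Pieces:** all five lie in the drip pan.
    - Four are low, with their highest points about 21 mm above the bench.
    - The L-shaped piece leans against the plate's end. Its highest corner is about 45 mm up, but its middle is at about 25–30 mm, under the 40 mm limit. It looked unmoved between the last two pictures, about 3 s apart.
- **Scraper:** it stands upright within about 1 mm of the mat's centre, with its top at 84 mm as it should be. It went down at about 5 N.
- **Wiping force:** the wrist force stayed within about 2.5 N throughout the wipe, which is essentially the scraper's own weight, so the scraper barely pressed on the plate.
- **Bystanders:** they look unmoved in the last scene picture; I did not measure them.

No check failed. The only oddity was that the tool's tilt drifted by about 0.014 rad during the job. That was within tolerance, and the scraper settled flat when I let go.

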